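# Clamp the amber bottle with the guarded knob

## Task

Stand the amber bottle upright on the clamping stand, between the V rest and the jaw, and let go of it. Then reach into the guard and turn the recessed yellow knob clockwise, by feel, until the jaw holds the bottle firmly against the rest with about 12 N (6 N is the least that holds, more than 22 N may crack the glass), and leave it clamped. Do not lean on the guard, and do not disturb the green and the white bottle or the beaker.

Things in the scene. Friction and masses are not known exactly. Their poses are not given: they have to be found in the camera images.
- amber_mid (a point): centre, half-way up, of the loose amber glass bottle with a black cap: 126 mm tall, about 0.3 kg, body 60 mm in diameter up to 80 mm from its foot, slim neck, cap 34 mm in diameter covering the top 26 mm (grip it by the cap, whose centre is 50 mm above this point). z is the bottle's axis, pointing up at the start; it stands on the table
- amber: the same amber bottle; origin at the centre of its underside, z up along its axis
- green_mid (a point): centre, half-way up, of the green glass bottle with a white cap (106 mm tall, 56 mm in diameter, loose): leave alone
- white_mid (a point): centre, half-way up, of the white plastic bottle with a red cap (94 mm tall, 60 mm in diameter, loose): leave alone
- beaker: glass beaker, 72 mm in diameter, 90 mm tall, loose; origin at the centre of its underside: leave alone
- seat (a point): point on the stand's floor (the top of its grey base plate, 15 mm above the table) where the centre of the bottle's underside stands once it touches both pads of the V rest. Axes as the fixed stand's: z up, +y points along the stand from the rest past the jaw to the knob, whose axis is 165 mm away. The stand is 120 mm (x) by 280 mm (y)
- load_spot (a point): point on the stand's floor, 4 mm from the seat towards the jaw: set the bottle down with its underside centred here. With the knob at its start there are then 4 to 9 mm free in front of the jaw and about 3 mm to the rest; the pocket is open to both sides (x)
- rest: fixed V rest: two black rubber pads, 55 mm tall, on a blue back; its origin lies on the stand's floor at the seat. The jaw pushes the bottle towards it along the stand's -y. The jaw, not listed, is a 34 mm square black rubber pad 55 mm above the table at its centre, spring-mounted (8 N per mm); how far it is screwed out is different every time (within 5 mm) and cannot be measured beforehand
- guard: fixed blue housing, 104 mm square, 60 mm tall, its top 75 mm above the table, with a round well 80 mm in diameter and 46 mm deep from above, in which the knob sits; origin at the centre of its underside on the stand's floor. Fingers have to go in partly closed. More than 15 N of robot contact on it counts as leaning
- knob_grip (a point): grip point of the yellow bar knob, on its vertical axis, in the middle of the well, 19 mm below the guard's rim and 56 mm above the table. The bar is 46 mm long along this point's x, 16 mm wide along its y, and its top is 11 mm above this point; below it a black disc 48 mm in diameter has its top 22 mm below this point. The point turns with the knob
- knob (a joint): knob angle in rad, 0 at the start, growing clockwise seen from above, stop at 1.9. Moves the jaw 10 mm per rad; 0.22 N m of friction, stays where left. The bottle meets the rest between 0.8 and 1.4 rad; then 80 N of clamping per rad and 0.010 N m more per newton. Turn slowly; a moment read at rest may be off by the friction: compare with readings taken alike while the jaw was free

How it is judged:
By the outcome, as a careful person would: the job done as asked, in the order asked, and still so for the second after the job is handed in, with the robot touching nothing.
It also fails if it takes over 72 s, if anything falls off the work surface, if the arm or the gripper's body presses on something with over 40 N, if the wrist force passes 120 N, or if a joint passes its speed limit or range.

## Robot

A 6-joint arm with a two-finger parallel gripper is mounted at the origin on the work surface. World frame = base frame: x ahead of the robot, y to its left, z up, the work surface at z = 0. Lengths are in mm, angles in rad, forces in N, time in s.
With the tool pointing down it reaches from about 250 to 800 mm from the base axis. Payload 3.9 kg.
Tool frame: the origin (TCP) lies at the very end of the fingers, on their centre line; the grasp point (between the pads) lies 19 mm behind it; z points along the fingers, y is the line along which they close (so a half turn about z gives the same grasp; the last joint's range is limited). The gripper opens to 85 mm and grips with 20 to 120 N. Pads are 22 mm wide; open, the fingers measure 114 mm over their backs; the gripper's body (76 mm by 85 mm) begins 54 mm behind the grasp point. The pads swing forward as they close: fully open they stand 13 mm farther back than shut.
Start: joints at [1.286, 0.26, -0.138, 1.173, 0, 1.571], TCP at [147.502, 503.843, 200.204] pointing down, gripper open.
Joint ranges: [-2.78, 2.78], [-0.83, 1.72], [-1.28, 1.37], [-1.9, 2.12], [-1.57, 1.48], [-3.14, 3.14]. Speed limits (rad/s): [2.57, 2.57, 3.14, 3.14, 3.14, 3.14].

## Interface

Orientations are given as a unit quaternion [x, y, z, w].
In Python, from plant import bot gives the robot as it stands. The module is installed in compiled form; this text tells all that it offers.
- The arm moves only by the tool send_rows, never from a script. Its argument "series" is a list of rows, each an object with "linear": the shift along the tool's x, y, z each as a share of 0.2 m, from -1 to 1, a list of three; "delta_rot": the turn, a rotation vector about the tool's x, y, z each as a share of pi rad, from -1 to 1, a list of three; "gripper": the closure, from 0 (fully open) to 1 (shut). In form: [{"linear": [x, y, z], "delta_rot": [ax, ay, az], "gripper": gripper}, ...]. A call has 1 to 20 rows; each row is the pose to reach, as a shift and turn from the pose commanded when the call began, along the tool's axes at that moment, turning the shorter way round; what a row does not reach only later rows make up. A row lasts 1/12 s, in which the tool goes at most 41.7 mm and 7.16 degrees, less where a joint would pass 70% of its speed; a pose out of reach is approached as far as the arm can. A call with a number of a shift or a turn outside -1 to 1 is refused whole. A call with a gripper value outside its range is refused whole. The fingers move at their own pace and stop on an object; "grip_force" is the grip in N (left out, the last holds). Time passes only in rows, so rows that repeat a pose let the fingers close. It gives the time, the measured TCP pose, the force, the opening and the grip force at its end, in the units of the state.
- bot.get_state(): the state, without advancing time (a new reading comes with each control period).
- bot.get_image(name): name is "side" or "top" or "wrist"; returns a dict with "img" (384x512x3 uint8, red, green, blue), "camera_matrix" (3x3 intrinsics, pixels), "D" ([k1, k2, p1, p2, k3] as OpenCV has them; the pictures are not rectified), "T" (4x4, takes a point from camera to world coordinates). Camera axes: x right, y up, looking along -z (the intrinsics and any distortion apply to the point x, -y, -z); pixel columns grow to the right and rows downward; lengths in mm; the calibration is good to about 2 mm. A picture is of the moment at which its call begins. There is no depth.
- bot.finish_job(): hands the job in; it is judged then, once.
Trained networks look in the newest picture that a camera, given by its name, has taken for a name from the list of things; names that differ only in an ending like _2 or _b are one class to them, and where a whole thing is asked for, a point or a joint stands for the part that bears it (a point fixed in the world has none). Each returns a list of dicts, best first, with "conf" (0 to 1); they miss things now and then, are a little off and sometimes report something else, mostly with a low value. They report only what shows in the picture. A call takes as long as a camera call.
- bot.masks_of(camera, label): "region" (384x512 bool, what is visible of it) and "box" ([centre column, centre row, width, height] in pixels, round what is visible of it).
The state is a dict: "t": time; "joints": joint angles; "qvel": joint speeds; "tau": joint torques, N m; "eef_pos": TCP position; "tcp_rot": TCP orientation; "ft_force": force on the tool from outside, world axes, zero at the start; "ft_torque": the same for the moment, N m; "finger_gap": opening from 0.0 (shut) to 1.0 (fully open); "grasp_force": force on a finger pad.
Only numpy, scipy, OpenCV 4.12 (cv2) and the standard library are available. Lean on these libraries where they do the work, as an engineer would, in place of code of your own. Each camera call takes 0.05 s, during which the arm holds its last target. There are 200 camera calls.

## Working session

There is one attempt and no reset: what is moved stays moved. The work goes in short steps, Python scripts to look and compute and a tool call to move; the robot and the scene stay as the last step left them, time stands still between calls to the robot, and variables do not carry over. Pictures are saved under pics/ and viewed, at most 10 in all, crops included, and the job is handed in when it is done.

Besides the shell and the picture viewer there is one more tool, called after "Request:" as name(argument=value, ...), one argument or row to a line, values as JSON. send_rows: Moves the arm, as the interface text tells. Shift numbers are shares of 0.2 m and turn numbers shares of pi rad, none past 1 either way. Its arguments: {"type":"object","properties":{"series":{"type":"array","items":{"type":"object","properties":{"linear":{"type":"array","items":{"type":"number","minimum":-1,"maximum":1}},"delta_rot":{"type":"array","items":{"type":"number","minimum":-1,"maximum":1}},"gripper":{"type":"number"}}}},"grip_force":{"type":"number"}},"required":["series"]}

```bash
mkdir -p pics; cat > h.py <<'E'
import numpy as np, cv2
from plant import bot
from scipy.spatial.transform import Rotation as R
def ray(im,uv):
    K=np.array(im["camera_matrix"],float);D=np.array(im["D"],float);T=np.array(im["T"],float)
    p=cv2.undistortPoints(np.array(uv,float).reshape(-1,1,2),K,D).reshape(-1,2)
    d=np.c_[p[:,0],-p[:,1],-np.ones(len(p))]@T[:3,:3].T
    return T[:3,3],d
def onz(im,uv,z):
    o,d=ray(im,uv); return o+d*((z-o[2])/d[:,2])[:,None]
def proj(im,P):
    K=np.array(im["camera_matrix"],float);D=np.array(im["D"],float);T=np.array(im["T"],float)
    c=(np.atleast_2d(P)-T[:3,3])@T[:3,:3]; c=c*[1,-1,-1]
    return cv2.projectPoints(c.reshape(-1,1,3),np.zeros(3),np.zeros(3),K,D)[0].reshape(-1,2)
E
python3 - <<'E'
from h import *
ims={}
for c in("top","side"):
    im=bot.get_image(c); ims[c]=im
    cv2.imwrite(f"pics/{c}0.png",im["img"][...,::-1])
    print(c,np.array(im["T"])[:3].round(2).tolist(),np.array(im["camera_matrix"]).round(1).tolist(),im["D"])
    for n in("amber","guard","knob","rest","green_mid","white_mid","beaker"):
        for m in bot.masks_of(c,n)[:2]: print(n,round(m["conf"],2),np.round(m["box"],1))
s=bot.get_state();print({k:np.round(v,3).tolist() for k,v in s.items()})
E
```

```text
top [[0.02, 1.0, -0.09, 524.11], [-1.0, 0.02, -0.02, -23.03], [-0.02, 0.09, 1.0, 1140.72]] [[471.1, 0.0, 250.4], [0.0, 471.1, 188.6], [0.0, 0.0, 1.0]] [-0.08130324  0.          0.          0.          0.        ]
amber 0.8 [289.4 248.4  31.5  26.9]
guard 0.56 [144.7 197.9  52.8  45.4]
guard 0.21 [290.2 248.   23.1  28.3]
knob 0.87 [144.7 199.3  21.8  19. ]
rest 0.62 [229.9 203.9  14.1  36.6]
rest 0.2 [143.6 198.9  22.5  21.1]
green_mid 0.66 [373.9 250.2  28.5  23.9]
white_mid 0.91 [333.  197.4  27.6  26.4]
beaker 0.77 [194.1 123.1  31.4  34.6]
side [[0.78, 0.44, -0.45, 169.74], [-0.63, 0.56, -0.54, -550.8], [0.01, 0.71, 0.71, 779.19]] [[423.3, 0.0, 251.9], [0.0, 423.3, 185.3], [0.0, 0.0, 1.0]] [-0.06025052  0.          0.          0.          0.        ]
amber 0.84 [224.3 238.7  28.8  48.7]
guard 0.63 [182.4 144.2  52.   50.3]
knob 0.42 [183.8 141.4  15.3   8.8]
rest 0.79 [225.6 188.8  28.3  34. ]
green_mid 0.94 [289.  307.   33.8  48.7]
green_mid 0.56 [299.2 241.4  29.   43. ]
white_mid 0.77 [298.8 242.5  32.2  43. ]
beaker 0.92 [263.1 138.8  26.3  36.9]
{'t': 0.8, 'joints': [1.286, 0.26, -0.138, 1.173, -0.0, 1.571], 'qvel': [0.001, 0.0, 0.0, 0.002, 0.001, 0.0], 'tau': [0.0, -40.555, 25.422, 0.001, 0.0, -0.0], 'eef_pos': [147.504, 503.841, 200.231], 'tcp_rot': [0.142, 0.99, 0.0, 0.0], 'ft_force': [0.475, 0.068, 0.221], 'ft_torque': [-0.065, 0.024, -0.017], 'grasp_force': 0.0, 'finger_gap': 1.004}
```

```bash
python3 -c "
import cv2,numpy as np
a=cv2.imread('pics/top0.png');b=cv2.imread('pics/side0.png')
cv2.imwrite('pics/top0b.png',cv2.resize(a,(800,600)));cv2.imwrite('pics/side0b.png',cv2.resize(b,(800,600)))"
```

```text
(no output)
```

View pics/top0.png

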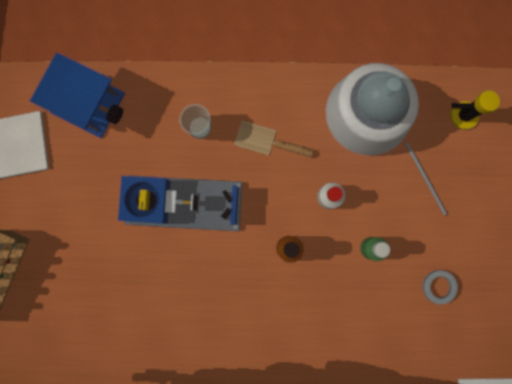

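View pics/side0.png

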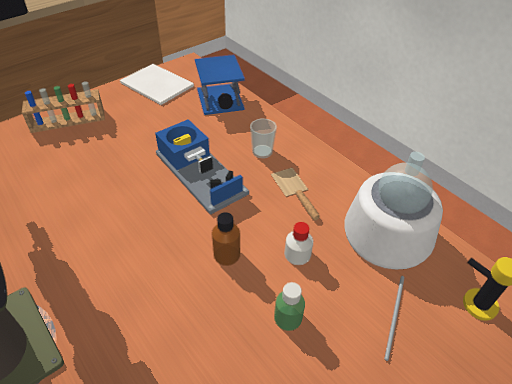

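The top view has the guard and knob at (145,199), the rest at about (235,205), amber at (290,249), white at (332,196) and the beaker at (195,121). I'll zoom in on the stand.

```bash
python3 - <<'E'
import cv2,numpy as np
a=cv2.imread('pics/top0.png')[165:240,110:250]
b=cv2.resize(a,None,fx=5.6,fy=5.6,interpolation=cv2.INTER_CUBIC)
b=np.clip(255*(b/255.)**.55,0,255).astype('u1')
for i in range(0,140,10): cv2.line(b,(int(i*5.6),0),(int(i*5.6),6 if i%50 else 14),(255,255,255),1)
for i in range(0,75,5): cv2.line(b,(0,int(i*5.6)),(6,int(i*5.6)),(255,255,255),1)
cv2.imwrite('pics/topz.png',b)
from h import *
import pickle
im=bot.get_image("top");pickle.dump({k:im[k] for k in im},open("top.pkl","wb"))
im2=bot.get_image("side");pickle.dump({k:im2[k] for k in im2},open("side.pkl","wb"))
print(onz(im,[[145,199],[144.7,197.9]],75)); 
# amber: cap top z=126
print('green/white/beaker base approx',onz(im,[[374,250],[333,197],[194,123]],50))
hsv=cv2.cvtColor(im["img"],cv2.COLOR_RGB2HSV)
sub=im["img"][225:270,265:315].astype(int)
m=bot.masks_of("top","amber")[0]["region"]; v=im["img"].sum(2)
ys,xs=np.nonzero(m&(v<90)); print('cap px',xs.mean(),ys.mean(),len(xs)); 
print('cap top',onz(im,[[xs.mean(),ys.mean()]],120))
ys,xs=np.nonzero(m);print('mask',xs.min(),xs.max(),ys.min(),ys.max())
E
```

```text
[[592.90822099 244.3804939   75.        ]
 [595.41740693 245.17827805  75.        ]]
green/white/beaker base approx [[ 486.8800189  -283.08775086   50.        ]
 [ 607.44925002 -187.73195904   50.        ]
 [ 777.08472215  141.00105469   50.        ]]
cap px 292.3333333333333 246.55555555555554 9
cap top [[493.56237639 -90.35498762 120.        ]]
mask 276 303 236 262
```

View pics/topz.png

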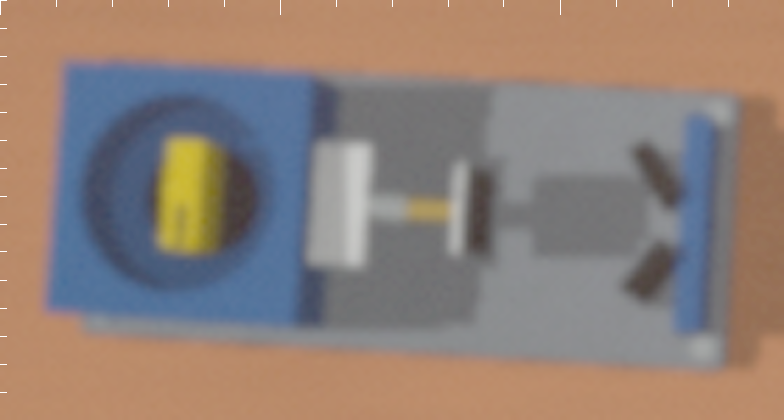

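```bash
python3 - <<'E'
from h import *
import pickle
from scipy.optimize import least_squares
im=pickle.load(open("top.pkl","rb"))
uv=(np.array([[65,62],[315,76],[297,325],[47,308],[738,95],[722,368]])+.5)/5.6-.5+[110,165]
# stand frame: +y = image left ; +x = with z up: x = y cross z. world y left => x world +x (up in image)
def pts(y0): return np.array([[52,217,60],[52,113,60],[-52,113,60],[-52,217,60],[60,y0,0],[-60,y0,0]],float)
def W(p,P): 
    c,s=np.cos(p[2]),np.sin(p[2]); return np.c_[p[0]+c*P[:,0]-s*P[:,1],p[1]+s*P[:,0]+c*P[:,1],P[:,2]+15]
r=least_squares(lambda p:(proj(im,W(p,pts(p[3])))-uv).ravel(),[590,80,0,-60],x_scale=[100,100,.1,50])
print(r.x,r.fun.round(2)); p=r.x
L=np.array([[0,0,0],[0,4,0],[0,165,41]],float);print(W(p,L)); np.save("stand.npy",p)
# well circle pixel check
wc=(np.array([[177,192]])+.5)/5.6-.5+[110,165]; print('well',onz(im,wc,75))
e=(np.array([[188,137],[190,135],[185,252],[182,254]])+.5)/5.6-.5+[110,165]; q=onz(im,e,67);print(q)
# base side view
im2=pickle.load(open("side.pkl","rb")); pr=proj(im2,W(p,np.vstack([pts(p[3]),L])));print(pr.round(1))
d=im2["img"].copy()
for u in pr: cv2.circle(d,tuple(np.round(u).astype(int)),1,(255,0,0),-1)
def cyl(x,y):
    t=np.linspace(0,2*np.pi,60);return np.vstack([np.c_[x+r*np.cos(t),y+r*np.sin(t),0*t+z] for r,z in((30,0),(30,80),(17,126))])
A=cyl(496,-90)
t=im["img"].copy()
for u in proj(im2,A): d[int(round(u[1])),int(round(u[0]))]=(0,255,0)
for u in proj(im,A): t[int(round(u[1])),int(round(u[0]))]=(0,255,0)
for u in proj(im,W(p,np.vstack([pts(p[3]),L]))): t[int(round(u[1])),int(round(u[0]))]=(255,0,0)
a=cv2.resize(d[100:280,140:320],(600,600));b=cv2.resize(t[225:275,265:315],(200,200))
a[:200,:200]=0; a[400:,400:]=b
cv2.imwrite("pics/ov.png",a[...,::-1])
E
```

```text
[ 5.86941110e+02  8.69175685e+01 -3.65383127e-02 -5.77163639e+01] [ 0.21 -0.47  0.03 -0.58 -0.05  0.34 -0.19  0.67  0.04 -0.61 -0.04  0.62]
[[586.94110953  86.91756854  15.        ]
 [587.08723027  90.91489874  15.        ]
 [592.96858976 251.80743931  56.        ]]
well [[593.02169509 253.22360989  75.        ]]
[[616.3662164  251.63167149  67.        ]
 [617.20994341 250.82883747  67.        ]
 [568.89196142 250.96024197  67.        ]
 [568.0434839  252.1784765   67.        ]]
[[188.2 118.6]
 [208.5 137.5]
 [174.  152.7]
 [154.8 132.2]
 [249.3 189.3]
 [209.3 210.4]
 [216.8 186.2]
 [215.9 185.3]
 [182.2 140.4]]
```

View pics/ov.png

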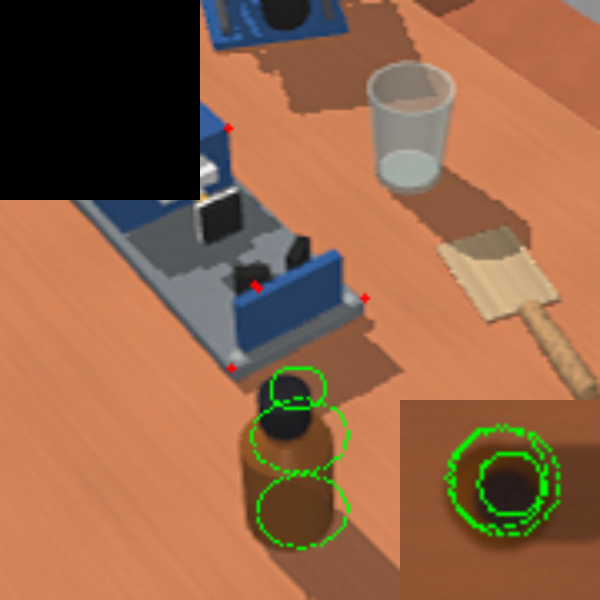

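```bash
python3 - <<'E'
from h import *
import pickle
from scipy.optimize import least_squares
im=pickle.load(open("top.pkl","rb"));im2=pickle.load(open("side.pkl","rb"))
# silhouette fit using masks
mt=bot.masks_of("top","amber")[0]["region"];ms=bot.masks_of("side","amber")[0]["region"]
t=np.linspace(0,2*np.pi,40)
def sil(I,x,y):
    m=np.zeros((384,512),np.uint8)
    for prs in (((30,0),(30,80)),((17,100),(17,126)),((30,80),(17,100))):
        P=np.vstack([np.c_[x+r*np.cos(t),y+r*np.sin(t),0*t+z] for r,z in prs])
        h=cv2.convexHull((proj(I,P)*16).round().astype(np.int32)); cv2.fillConvexPoly(m,h,1,shift=4)
    return m>0
best=[]
for x in np.arange(478,506,1.5):
  for y in np.arange(-104,-78,1.5):
    a=sil(im,x,y);b=sil(im2,x,y)
    best.append(((a&mt).sum()/(a|mt).sum(),(b&ms).sum()/(b|ms).sum(),x,y))
B=np.array(best)
for k in (B[:,0]+B[:,1],B[:,0],B[:,1]): print(B[np.argsort(-k)[:4]].round(3))
E
```

```text
[[  0.916   0.905 487.    -87.5  ]
 [  0.901   0.915 485.5   -87.5  ]
 [  0.914   0.899 488.5   -87.5  ]
 [  0.903   0.906 487.    -89.   ]]
[[  0.916   0.905 487.    -87.5  ]
 [  0.914   0.899 488.5   -87.5  ]
 [  0.904   0.884 488.5   -89.   ]
 [  0.903   0.906 487.    -89.   ]]
[[  0.901   0.915 485.5   -87.5  ]
 [  0.868   0.914 485.5   -90.5  ]
 [  0.844   0.914 484.    -89.   ]
 [  0.83    0.912 484.    -90.5  ]]
```

Request:
send_rows(
  series=[
    {"linear": [-0.82, -0.785, 0], "delta_rot": [0, 0, -0.079], "gripper": 0},
    {"linear": [-0.82, -0.785, 0], "delta_rot": [0, 0, -0.079], "gripper": 0},
    {"linear": [-0.82, -0.785, 0], "delta_rot": [0, 0, -0.079], "gripper": 0},
    {"linear": [-0.82, -0.785, 0], "delta_rot": [0, 0, -0.079], "gripper": 0},
    {"linear": [-0.82, -0.785, 0], "delta_rot": [0, 0, -0.079], "gripper": 0},
    {"linear": [-0.82, -0.785, 0], "delta_rot": [0, 0, -0.079], "gripper": 0},
    {"linear": [-0.82, -0.785, 0], "delta_rot": [0, 0, -0.079], "gripper": 0},
  ],
)

```text
t: 1.63
eef_pos: [261.8, 303.3, 200.4]
tcp_rot: [0.021, 1.0, -0.001, 0.0]
ft_force: [-0.6, 0.9, 0.5]
finger_gap: 0.999
grasp_force: 0.0
```

```bash
cat >> h.py <<'E'
def go(target,yaw=None):
    "print shares to reach target TCP (tool down; yaw=angle of tool y from world y, + ccw)"
    s=bot.get_state();Rt=R.from_quat(s["tcp_rot"]);d=Rt.inv().apply(np.array(target)-s["eef_pos"])/200
    y=Rt.as_matrix()[:,1];cur=np.arctan2(-y[0],y[1]); yaw=-0.0365 if yaw is None else yaw
    c,sn=np.cos(yaw),np.sin(yaw);Tg=R.from_matrix(np.array([[-c,-sn,0],[-sn,c,0],[0,0,-1.]]))
    print("lin",d.round(4),"rot",((Rt.inv()*Tg).as_rotvec()/np.pi).round(4),"| t",round(s["t"],2),"pos",np.round(s["eef_pos"],1),"yaw",round(cur,4),"F",np.round(s["ft_force"],1),"M",np.round(s["ft_torque"],3),"gap",round(s["finger_gap"],3),"gf",round(s["grasp_force"],1))
E
python3 -c "
from h import *
go([487,-88,200])"
```

```text
lin [-1.2068 -1.908   0.0058] rot [-0.0005  0.0002 -0.0017] | t 1.63 pos [261.8 303.3 200.4] yaw -0.0417 F [-0.6  0.9  0.5] M [ 0.031 -0.007  0.001] gap 0.999 gf 0.0
```

Request:
send_rows(
  series=[
    {"linear": [-0.6, -0.95, 0], "gripper": 0},
    {"linear": [-0.6, -0.95, 0], "gripper": 0},
    {"linear": [-0.6, -0.95, 0], "gripper": 0},
    {"linear": [-0.6, -0.95, 0], "gripper": 0},
    {"linear": [-0.6, -0.95, 0], "gripper": 0},
    {"linear": [-0.6, -0.95, 0], "gripper": 0},
  ],
)

```text
schema error: expected keys linear, delta_rot, gripper
```

Request:
send_rows(
  series=[
    {"linear": [-0.6, -0.94, 0], "gripper": 0},
    {"linear": [-0.6, -0.94, 0], "gripper": 0},
    {"linear": [-0.6, -0.94, 0], "gripper": 0},
    {"linear": [-0.6, -0.94, 0], "gripper": 0},
    {"linear": [-0.6, -0.94, 0], "gripper": 0},
    {"linear": [-0.6, -0.94, 0], "gripper": 0},
    {"linear": [-0.6, -0.94, 0], "gripper": 0},
  ],
)

```text
schema error: expected keys linear, delta_rot, gripper
```

```bash
python3 - <<'E'
from h import *
go([487,-88,200])
im=bot.get_image("wrist"); t=im["img"].copy()
a=np.linspace(0,2*np.pi,80)
for r,z in((30,80),(17,126)):
    for u in proj(im,np.c_[487+r*np.cos(a),-88+r*np.sin(a),0*a+z]):
        if 0<=u[0]<511 and 0<=u[1]<383: t[int(u[1]),int(u[0])]=(0,255,0)
cv2.imwrite("pics/w1.png",t[...,::-1]); print(np.array(im["T"])[:3].round(2))
E
```

```text
lin [-1.2068 -1.908   0.0058] rot [-0.0005  0.0002 -0.0017] | t 1.63 pos [261.8 303.3 200.4] yaw -0.0417 F [-0.6  0.9  0.5] M [ 0.031 -0.007  0.001] gap 0.999 gf 0.0
[[ 4.0000e-02 -9.6000e-01 -2.9000e-01  1.8817e+02]
 [ 1.0000e+00  4.0000e-02  1.0000e-02  3.0556e+02]
 [-0.0000e+00 -2.9000e-01  9.6000e-01  3.7555e+02]]
```

View pics/w1.png

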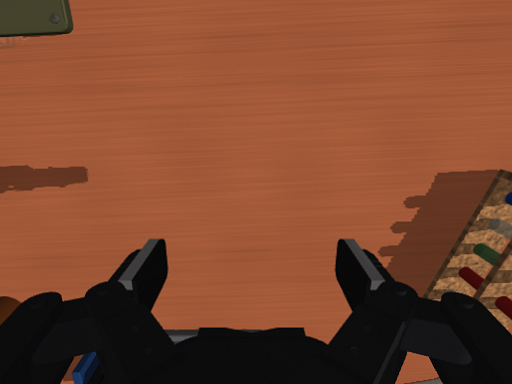

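The rows need every key, so the arm didn't move and this picture shows only the table and the fingers. I'll resend the rows.

Request:
send_rows(
  series=[
    {"linear": [-0.6, -0.95, 0], "delta_rot": [0, 0, 0], "gripper": 0},
    {"linear": [-0.6, -0.95, 0], "delta_rot": [0, 0, 0], "gripper": 0},
    {"linear": [-0.6, -0.95, 0], "delta_rot": [0, 0, 0], "gripper": 0},
    {"linear": [-0.6, -0.95, 0], "delta_rot": [0, 0, 0], "gripper": 0},
    {"linear": [-0.6, -0.95, 0], "delta_rot": [0, 0, 0], "gripper": 0},
    {"linear": [-0.6, -0.95, 0], "delta_rot": [0, 0, 0], "gripper": 0},
  ],
)

```text
t: 2.18
eef_pos: [376.2, 110.5, 200.5]
tcp_rot: [0.02, 1.0, -0.0, 0.001]
ft_force: [-0.8, 0.9, -0.0]
finger_gap: 1.001
grasp_force: 0.0
```

Request:
send_rows(
  series=[
    {"linear": [-0.6, -0.94, 0], "delta_rot": [0, 0, 0], "gripper": 0},
    {"linear": [-0.6, -0.94, 0], "delta_rot": [0, 0, 0], "gripper": 0},
    {"linear": [-0.6, -0.94, 0], "delta_rot": [0, 0, 0], "gripper": 0},
    {"linear": [-0.6, -0.94, 0], "delta_rot": [0, 0, 0], "gripper": 0},
    {"linear": [-0.6, -0.94, 0], "delta_rot": [0, 0, 0], "gripper": 0},
    {"linear": [-0.6, -0.94, 0], "delta_rot": [0, 0, 0], "gripper": 0},
    {"linear": [-0.6, -0.94, 0], "delta_rot": [0, 0, 0], "gripper": 0},
  ],
)

```text
t: 2.77
eef_pos: [489.7, -81.5, 199.8]
tcp_rot: [0.02, 1.0, -0.0, 0.001]
ft_force: [0.2, 0.9, -0.6]
finger_gap: 0.998
grasp_force: 0.0
```

```bash
python3 - <<'E'
from h import *
go([487,-88,200])
im=bot.get_image("wrist"); t=im["img"].copy()
a=np.linspace(0,2*np.pi,80)
for r,z in((30,80),(17,126)):
    for u in proj(im,np.c_[487+r*np.cos(a),-88+r*np.sin(a),0*a+z]):
        if 0<=u[0]<511 and 0<=u[1]<383: t[int(u[1]),int(u[0])]=(0,255,0)
cv2.imwrite("pics/w2.png",t[...,::-1])
E
```

```text
lin [ 0.012  -0.0331 -0.0012] rot [-0.0001  0.0005 -0.001 ] | t 2.77 pos [489.7 -81.5 199.8] yaw -0.0397 F [ 0.2  0.9 -0.6] M [-0.002 -0.015  0.07 ] gap 0.998 gf 0.0
```

View pics/w2.png

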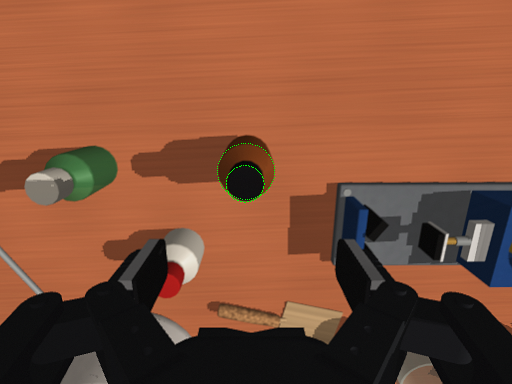

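The cap overlay matches at (245,183), so the estimate of (487,-88) is right. Next I descend and grip.

Request:
send_rows(
  series=[
    {"linear": [0.012, -0.033, 0.1], "delta_rot": [0, 0, 0], "gripper": 0},
    {"linear": [0.012, -0.033, 0.2], "delta_rot": [0, 0, 0], "gripper": 0},
    {"linear": [0.012, -0.033, 0.3], "delta_rot": [0, 0, 0], "gripper": 0},
    {"linear": [0.012, -0.033, 0.4], "delta_rot": [0, 0, 0], "gripper": 0},
    {"linear": [0.012, -0.033, 0.5], "delta_rot": [0, 0, 0], "gripper": 0},
    {"linear": [0.012, -0.033, 0.54], "delta_rot": [0, 0, 0], "gripper": 0},
    {"linear": [0.012, -0.033, 0.54], "delta_rot": [0, 0, 0], "gripper": 0},
    {"linear": [0.012, -0.033, 0.54], "delta_rot": [0, 0, 0], "gripper": 0},
    {"linear": [0.012, -0.033, 0.54], "delta_rot": [0, 0, 0], "gripper": 1},
    {"linear": [0.012, -0.033, 0.54], "delta_rot": [0, 0, 0], "gripper": 1},
    {"linear": [0.012, -0.033, 0.54], "delta_rot": [0, 0, 0], "gripper": 1},
    {"linear": [0.012, -0.033, 0.54], "delta_rot": [0, 0, 0], "gripper": 1},
    {"linear": [0.012, -0.033, 0.54], "delta_rot": [0, 0, 0], "gripper": 1},
    {"linear": [0.012, -0.033, 0.54], "delta_rot": [0, 0, 0], "gripper": 1},
    {"linear": [0.012, -0.033, 0.54], "delta_rot": [0, 0, 0], "gripper": 1},
    {"linear": [0.012, -0.033, 0.54], "delta_rot": [0, 0, 0], "gripper": 1},
  ],
  grip_force=40,
)

```text
t: 4.15
eef_pos: [488.9, -89.0, 96.9]
tcp_rot: [0.019, 1.0, -0.003, 0.005]
ft_force: [-1.8, -5.5, 21.3]
finger_gap: -0.002
grasp_force: 10.6
```

```bash
python3 -c "
from h import *
go([587,91,200])
print(bot.get_state()['joints'])"
```

```text
lin [-0.4616  0.9147 -0.5163] rot [-0.0019  0.0033 -0.0004] | t 4.15 pos [488.9 -89.   96.9] yaw -0.0378 F [-1.8 -5.5 21.3] M [-1.287  0.367 -0.059] gap -0.002 gf 10.6
[-0.17682369  0.27360116 -0.40501677  0.88101553 -0.00453433 -0.13905876]
```

```bash
python3 - <<'E'
from h import *
a=bot.get_image("wrist")["img"];b=bot.get_image("side")["img"][170:290,150:310]
c=np.vstack([cv2.resize(a,(400,300)),cv2.resize(b,(400,300))])
cv2.imwrite("pics/w3.png",c[...,::-1])
E
```

```text
(no output)
```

View pics/w3.png

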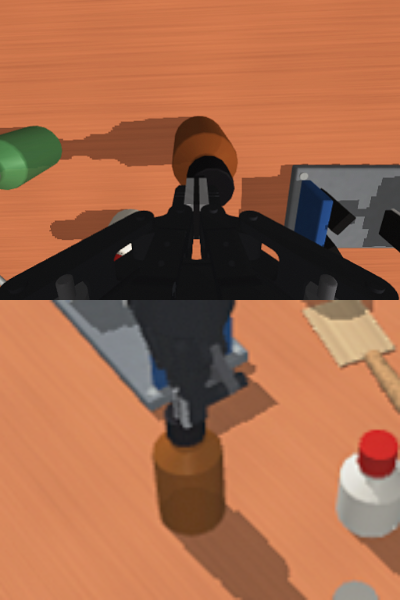

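```bash
python3 - <<'E'
from h import *
im=bot.get_image("wrist"); t=im["img"].copy()
a=np.linspace(0,2*np.pi,120)
def dr(P,c):
    for u in proj(im,P):
        if 0<=u[0]<511 and 0<=u[1]<383: t[int(u[1]),int(u[0])]=c
for r,z in((30,0),(30,80),(17,100),(17,126)): dr(np.c_[487+r*np.cos(a),-88+r*np.sin(a),0*a+z],(0,255,0))
s=bot.get_state();dr(np.array([s["eef_pos"]]),(255,0,0));print(proj(im,s["eef_pos"]))
Z=cv2.resize(np.clip(255*(t[120:320,170:340]/255)**.5,0,255).astype('u1'),(680,600)[:2] if 0 else (510,600),interpolation=cv2.INTER_NEAREST)
sd=bot.get_image("side");cv2.imwrite("pics/w4.png",Z[...,::-1])
for c in("wrist","side","top"):
    for m in bot.masks_of(c,"amber")[:1]: print(c,m["conf"],m["box"])
E
```

```text
[[252.89944936 218.79279943]]
wrist 0.69 [263.3, 206.4, 81.4, 113.6]
side 0.59 [224.1, 237.9, 28.4, 49.9]
top 0.74 [289.6, 247.9, 30.5, 29.0]
```

View pics/w4.png

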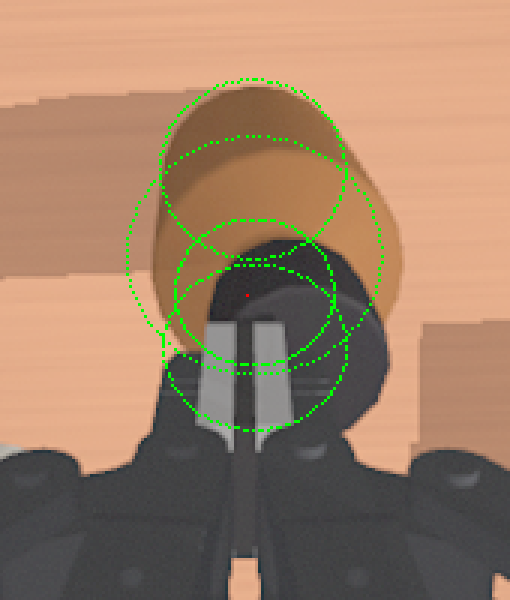

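```bash
python3 - <<'E'
from h import *
s=bot.get_state();im=bot.get_image("wrist");Rt=R.from_quat(s["tcp_rot"]).as_matrix()
print(np.round(s["eef_pos"],1),s["ft_force"],s["finger_gap"],s["grasp_force"])
C=np.array(im["T"]);print("cam-TCP in tool",((C[:3,3]-s["eef_pos"])@Rt).round(1),(Rt.T@C[:3,:3]).round(3).tolist())
for y in(0,3):
  for dx in(-11,0,11):
    for dz in(0,-10,-19,-40):
      print(y,dx,dz,((proj(im,s["eef_pos"]+Rt@np.array([dx,y,dz]))-[170,120])*3).round(0))
E
```

```text
[488.8 -89.4  96.8] [-1.72742974 -5.96393132 20.84613127] -0.002716113443899047 10.624175970442593
cam-TCP in tool [  73.5   -1.2 -175.2] [[0.001, 0.957, 0.29], [1.0, -0.001, 0.0], [0.001, 0.29, -0.957]]
0 -11 0 [[249. 342.]]
0 -11 -10 [[249. 363.]]
0 -11 -19 [[249. 384.]]
0 -11 -40 [[250. 441.]]
0 0 0 [[249. 296.]]
0 0 -10 [[249. 315.]]
0 0 -19 [[249. 334.]]
0 0 -40 [[250. 386.]]
0 11 0 [[249. 249.]]
0 11 -10 [[249. 265.]]
0 11 -19 [[250. 282.]]
0 11 -40 [[250. 328.]]
3 -11 0 [[262. 342.]]
3 -11 -10 [[263. 363.]]
3 -11 -19 [[264. 384.]]
3 -11 -40 [[267. 441.]]
3 0 0 [[263. 296.]]
3 0 -10 [[264. 315.]]
3 0 -19 [[265. 334.]]
3 0 -40 [[267. 386.]]
3 11 0 [[263. 249.]]
3 11 -10 [[264. 265.]]
3 11 -19 [[265. 282.]]
3 11 -40 [[268. 328.]]
```

The fingers are shut on top of the cap, at zoomed position (245,320). The real tips therefore end about 30 mm behind the reported TCP. I'll rise slowly, let the bottle settle, and measure that offset.

Request:
send_rows(
  series=[
    {"linear": [0, 0, -0.015], "delta_rot": [0, 0, 0], "gripper": 1},
    {"linear": [0, 0, -0.03], "delta_rot": [0, 0, 0], "gripper": 1},
    {"linear": [0, 0, -0.045], "delta_rot": [0, 0, 0], "gripper": 1},
    {"linear": [0, 0, -0.06], "delta_rot": [0, 0, 0], "gripper": 1},
    {"linear": [0, 0, -0.09], "delta_rot": [0, 0, 0], "gripper": 1},
    {"linear": [0, 0, -0.15], "delta_rot": [0, 0, 0], "gripper": 1},
    {"linear": [0, 0, -0.25], "delta_rot": [0, 0, 0], "gripper": 1},
    {"linear": [0, 0, -0.25], "delta_rot": [0, 0, 0], "gripper": 1},
    {"linear": [0, 0, -0.25], "delta_rot": [0, 0, 0], "gripper": 1},
  ],
)

```text
t: 5.3
eef_pos: [485.1, -86.0, 143.0]
tcp_rot: [0.018, 1.0, -0.0, 0.001]
ft_force: [-0.3, -0.5, -0.9]
finger_gap: -0.0
grasp_force: 0.0
```

```bash
python3 - <<'E'
from h import *
go([487,-88,200])
im=bot.get_image("wrist"); t=im["img"].copy()
a=np.linspace(0,2*np.pi,120)
def dr(P,c):
    for u in proj(im,P):
        if 0<=u[0]<511 and 0<=u[1]<383: t[int(u[1]),int(u[0])]=c
for r,z in((30,0),(30,80),(17,126)): dr(np.c_[487+r*np.cos(a),-88+r*np.sin(a),0*a+z],(0,255,0))
s=bot.get_state();dr(np.array([s["eef_pos"]]),(255,0,0))
Z=cv2.resize(np.clip(255*(t[100:300,170:340]/255)**.5,0,255).astype('u1'),(425,500),interpolation=cv2.INTER_NEAREST)
sd=bot.get_image("side");t=sd["img"].copy();im=sd
for r,z in((30,0),(30,80),(17,126)): dr(np.c_[487+r*np.cos(a),-88+r*np.sin(a),0*a+z],(0,255,0))
dr(np.array([s["eef_pos"]]),(255,0,0))
Y=cv2.resize(np.clip(255*(t[170:280,180:260]/255)**.5,0,255).astype('u1'),(364,500),interpolation=cv2.INTER_NEAREST)
cv2.imwrite("pics/w5.png",np.hstack([Z,Y])[...,::-1])
E
```

```text
lin [-0.0104 -0.0096 -0.2848] rot [-0.0001  0.0007  0.    ] | t 5.3 pos [485.1 -86.  143. ] yaw -0.0364 F [-0.3 -0.5 -0.9] M [ 0.036  0.017 -0.005] gap -0.0 gf 0.0
```

View pics/w5.png

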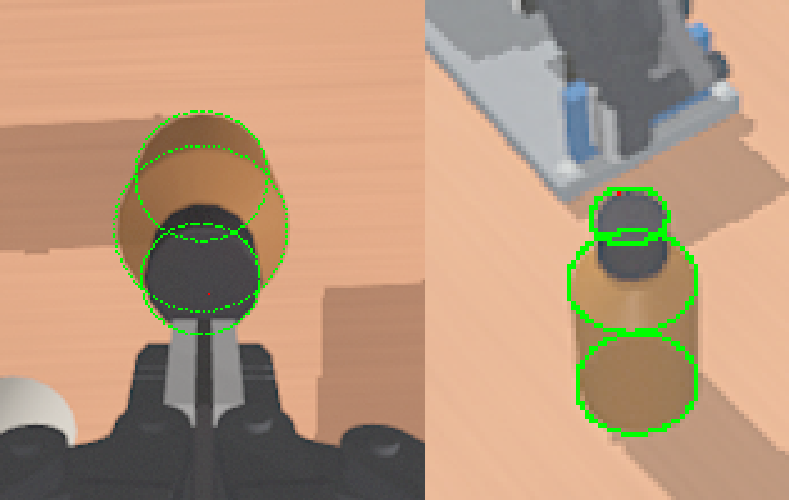

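The bottle stands upright where it was, and the side view confirms the tips are about 28-30 mm above the reported TCP. I'll grip again with that correction.

Request:
send_rows(
  series=[
    {"linear": [-0.01, -0.01, 0], "delta_rot": [0, 0, 0], "gripper": 0},
    {"linear": [-0.01, -0.01, 0], "delta_rot": [0, 0, 0], "gripper": 0},
    {"linear": [-0.01, -0.01, 0], "delta_rot": [0, 0, 0], "gripper": 0},
    {"linear": [-0.01, -0.01, 0], "delta_rot": [0, 0, 0], "gripper": 0},
    {"linear": [-0.01, -0.01, 0], "delta_rot": [0, 0, 0], "gripper": 0},
    {"linear": [-0.01, -0.01, 0], "delta_rot": [0, 0, 0], "gripper": 0},
    {"linear": [-0.01, -0.01, 0.06], "delta_rot": [0, 0, 0], "gripper": 0},
    {"linear": [-0.01, -0.01, 0.12], "delta_rot": [0, 0, 0], "gripper": 0},
    {"linear": [-0.01, -0.01, 0.18], "delta_rot": [0, 0, 0], "gripper": 0},
    {"linear": [-0.01, -0.01, 0.24], "delta_rot": [0, 0, 0], "gripper": 0},
    {"linear": [-0.01, -0.01, 0.3], "delta_rot": [0, 0, 0], "gripper": 0},
    {"linear": [-0.01, -0.01, 0.36], "delta_rot": [0, 0, 0], "gripper": 0},
    {"linear": [-0.01, -0.01, 0.38], "delta_rot": [0, 0, 0], "gripper": 0},
    {"linear": [-0.01, -0.01, 0.38], "delta_rot": [0, 0, 0], "gripper": 0},
    {"linear": [-0.01, -0.01, 0.38], "delta_rot": [0, 0, 0], "gripper": 0},
  ],
)

```text
t: 6.65
eef_pos: [486.1, -88.0, 66.4]
tcp_rot: [0.018, 1.0, 0.0, -0.0]
ft_force: [-0.1, 0.6, -0.0]
finger_gap: 1.0
grasp_force: 0.0
```

Request:
send_rows(
  series=[
    {"linear": [0, 0, 0], "delta_rot": [0, 0, 0], "gripper": 1},
    {"linear": [0, 0, 0], "delta_rot": [0, 0, 0], "gripper": 1},
    {"linear": [0, 0, 0], "delta_rot": [0, 0, 0], "gripper": 1},
    {"linear": [0, 0, 0], "delta_rot": [0, 0, 0], "gripper": 1},
    {"linear": [0, 0, 0], "delta_rot": [0, 0, 0], "gripper": 1},
    {"linear": [0, 0, 0], "delta_rot": [0, 0, 0], "gripper": 1},
  ],
  grip_force=40,
)

```text
t: 7.15
eef_pos: [486.6, -87.8, 66.8]
tcp_rot: [0.018, 1.0, 0.0, 0.001]
ft_force: [0.1, 1.7, 3.8]
finger_gap: 0.384
grasp_force: 39.5
```

```bash
python3 -c "
from h import *
go([587,91,180])"
```

```text
lin [-0.4699  0.912  -0.5651] rot [0.0002 0.0004 0.    ] | t 7.15 pos [486.6 -87.8  66.8] yaw -0.0365 F [0.1 1.7 3.8] M [0.202 0.057 0.037] gap 0.384 gf 39.5
```

Request:
send_rows(
  series=[
    {"linear": [0, 0, -0.08], "delta_rot": [0, 0, 0], "gripper": 1},
    {"linear": [0, 0, -0.2], "delta_rot": [0, 0, 0], "gripper": 1},
    {"linear": [0, 0, -0.35], "delta_rot": [0, 0, 0], "gripper": 1},
    {"linear": [0, 0, -0.45], "delta_rot": [0, 0, 0], "gripper": 1},
    {"linear": [-0.06, 0.12, -0.5], "delta_rot": [0, 0, 0], "gripper": 1},
    {"linear": [-0.14, 0.26, -0.5], "delta_rot": [0, 0, 0], "gripper": 1},
    {"linear": [-0.22, 0.42, -0.5], "delta_rot": [0, 0, 0], "gripper": 1},
    {"linear": [-0.3, 0.58, -0.5], "delta_rot": [0, 0, 0], "gripper": 1},
    {"linear": [-0.38, 0.74, -0.5], "delta_rot": [0, 0, 0], "gripper": 1},
    {"linear": [-0.44, 0.85, -0.5], "delta_rot": [0, 0, 0], "gripper": 1},
    {"linear": [-0.47, 0.912, -0.5], "delta_rot": [0, 0, 0], "gripper": 1},
    {"linear": [-0.47, 0.912, -0.5], "delta_rot": [0, 0, 0], "gripper": 1},
    {"linear": [-0.47, 0.912, -0.5], "delta_rot": [0, 0, 0], "gripper": 1},
  ],
)

```text
t: 8.23
eef_pos: [585.8, 90.6, 165.1]
tcp_rot: [0.018, 1.0, -0.001, -0.001]
ft_force: [-0.3, -0.3, -2.9]
finger_gap: 0.386
grasp_force: 41.0
```

```bash
cat > look.py <<'E'
from h import *
import pickle,sys
name,bx,by,bz=sys.argv[1],*map(float,sys.argv[2:5])
p=np.load("stand.npy")
def W(P):
    c,s=np.cos(p[2]),np.sin(p[2]);P=np.array(P,float); return np.c_[p[0]+c*P[:,0]-s*P[:,1],p[1]+s*P[:,0]+c*P[:,1],P[:,2]+15]
a=np.linspace(0,2*np.pi,160)
ed=np.vstack([np.c_[40*np.cos(a),165+40*np.sin(a),0*a+60]]+[np.linspace(u,v,80) for u,v in (((60,p[3],0),(-60,p[3],0)),((52,113,60),(-52,113,60)),((-60,p[3],0),(-60,p[3]+280,0)),((23,157,52),(-23,157,52)),((23,173,52),(-23,173,52)))])
out=[]
for cam,win in (("wrist",None),("side",(110,230,145,265))):
    im=bot.get_image(cam);t=np.clip(255*(im["img"]/255)**.55,0,255).astype('u1')
    for P,c in [(W(ed),(255,0,0))]+[(np.c_[bx+r*np.cos(a),by+r*np.sin(a),0*a+bz+z],(0,255,0)) for r,z in((30,0),(30,80),(17,126))]:
        for u in proj(im,P):
            if 0<=u[0]<511 and 0<=u[1]<383: t[int(u[1]),int(u[0])]=c
    if win: t=t[win[0]:win[1],win[2]:win[3]]
    out.append(cv2.resize(t,None,fx=384/t.shape[0]*(1 if win else .8),fy=384/t.shape[0]*(1 if win else 1),interpolation=cv2.INTER_NEAREST)[:384,:410 if not win else 384])
cv2.imwrite(f"pics/{name}.png",np.hstack(out)[...,::-1])
E
python3 -c "
from h import *
go([587.1,90.9,82])
s=bot.get_state()['eef_pos'];import os
os.system(f'python3 look.py p1 {s[0]+.4} {s[1]-.2} {s[2]-66.8}')"
```

```text
lin [-0.0077  0.0022  0.4154] rot [-0.0005 -0.0008  0.0003] | t 8.23 pos [585.8  90.6 165.1] yaw -0.0356 F [-0.3 -0.3 -2.9] M [-0.037  0.058 -0.023] gap 0.386 gf 41.0
```

View pics/p1.png

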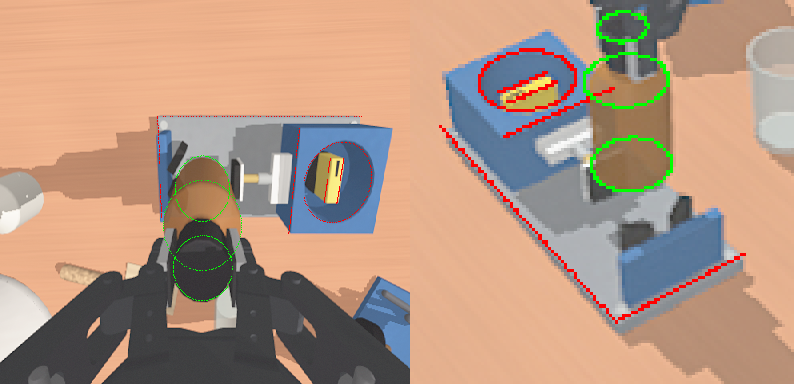

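The overlays match the stand in both cameras: in the wrist view the bottle base is at about (203,190) and the stand edges are aligned. I'll lower the bottle to the floor gently.

Request:
send_rows(
  series=[
    {"linear": [-0.007, 0.004, 0.06], "delta_rot": [0, 0, 0], "gripper": 1},
    {"linear": [-0.007, 0.004, 0.14], "delta_rot": [0, 0, 0], "gripper": 1},
    {"linear": [-0.007, 0.004, 0.22], "delta_rot": [0, 0, 0], "gripper": 1},
    {"linear": [-0.007, 0.004, 0.3], "delta_rot": [0, 0, 0], "gripper": 1},
    {"linear": [-0.007, 0.004, 0.36], "delta_rot": [0, 0, 0], "gripper": 1},
    {"linear": [-0.007, 0.004, 0.39], "delta_rot": [0, 0, 0], "gripper": 1},
    {"linear": [-0.007, 0.004, 0.4], "delta_rot": [0, 0, 0], "gripper": 1},
    {"linear": [-0.007, 0.004, 0.405], "delta_rot": [0, 0, 0], "gripper": 1},
    {"linear": [-0.007, 0.004, 0.41], "delta_rot": [0, 0, 0], "gripper": 1},
    {"linear": [-0.007, 0.004, 0.412], "delta_rot": [0, 0, 0], "gripper": 1},
    {"linear": [-0.007, 0.004, 0.412], "delta_rot": [0, 0, 0], "gripper": 1},
  ],
)

```text
t: 9.25
eef_pos: [588.7, 91.6, 84.5]
tcp_rot: [0.018, 1.0, 0.0, 0.001]
ft_force: [-0.7, 0.2, -3.9]
finger_gap: 0.386
grasp_force: 41.0
```

```bash
python3 -c "
from h import *
go([587.1,90.9,82])"
```

```text
lin [ 0.0079 -0.0035  0.0127] rot [ 0.0001  0.0004 -0.0001] | t 9.25 pos [588.7  91.6  84.5] yaw -0.0367 F [-0.7  0.2 -3.9] M [-0.069  0.022  0.026] gap 0.386 gf 41.0
```

Request:
send_rows(
  series=[
    {"linear": [0.004, -0.002, 0.005], "delta_rot": [0, 0, 0], "gripper": 1},
    {"linear": [0.004, -0.002, 0.01], "delta_rot": [0, 0, 0], "gripper": 1},
    {"linear": [0.004, -0.002, 0.013], "delta_rot": [0, 0, 0], "gripper": 1},
    {"linear": [0.004, -0.002, 0.013], "delta_rot": [0, 0, 0], "gripper": 1},
    {"linear": [0.004, -0.002, 0.013], "delta_rot": [0, 0, 0], "gripper": 1},
  ],
)

```text
t: 9.67
eef_pos: [587.7, 91.3, 81.8]
tcp_rot: [0.018, 1.0, 0.0, 0.001]
ft_force: [-0.9, 1.1, 1.7]
finger_gap: 0.382
grasp_force: 41.4
```

```bash
python3 -c "
from h import *
go([587.1,90.9,82])"
```

```text
lin [ 0.0029 -0.0023 -0.0008] rot [ 0.0001  0.0003 -0.    ] | t 9.67 pos [587.7  91.3  81.8] yaw -0.0365 F [-0.9  1.1  1.7] M [-0.028  0.166  0.003] gap 0.382 gf 41.4
```

Request:
send_rows(
  series=[
    {"linear": [0, 0, 0], "delta_rot": [0, 0, 0], "gripper": 0.65},
    {"linear": [0, 0, 0], "delta_rot": [0, 0, 0], "gripper": 0.5},
    {"linear": [0, 0, 0], "delta_rot": [0, 0, 0], "gripper": 0.2},
    {"linear": [0, 0, 0], "delta_rot": [0, 0, 0], "gripper": 0},
    {"linear": [0, 0, 0], "delta_rot": [0, 0, 0], "gripper": 0},
    {"linear": [0, 0, 0], "delta_rot": [0, 0, 0], "gripper": 0},
    {"linear": [0, 0, -0.05], "delta_rot": [0, 0, 0], "gripper": 0},
    {"linear": [0, 0, -0.15], "delta_rot": [0, 0, 0], "gripper": 0},
    {"linear": [0, 0, -0.3], "delta_rot": [0, 0, 0], "gripper": 0},
    {"linear": [0, 0, -0.45], "delta_rot": [0, 0, 0], "gripper": 0},
    {"linear": [0, 0, -0.45], "delta_rot": [0, 0, 0], "gripper": 0},
    {"linear": [0, 0, -0.45], "delta_rot": [0, 0, 0], "gripper": 0},
  ],
)

```text
t: 10.67
eef_pos: [589.3, 91.5, 174.2]
tcp_rot: [0.018, 1.0, 0.0, 0.003]
ft_force: [-0.3, -0.3, -0.0]
finger_gap: 1.0
grasp_force: 0.0
```

```bash
python3 look.py p2 587.5 91 15; python3 -c "
from h import *
go([593,251.8,171])"
```

```text
lin [-6.00e-04  8.04e-01  4.00e-04] rot [-0.     -0.0001 -0.0001] | t 10.77 pos [587.   91.1 171.1] yaw -0.0367 F [-0.4 -0.4 -0.7] M [-0.038  0.015  0.002] gap 1.002 gf 0.0
```

View pics/p2.png

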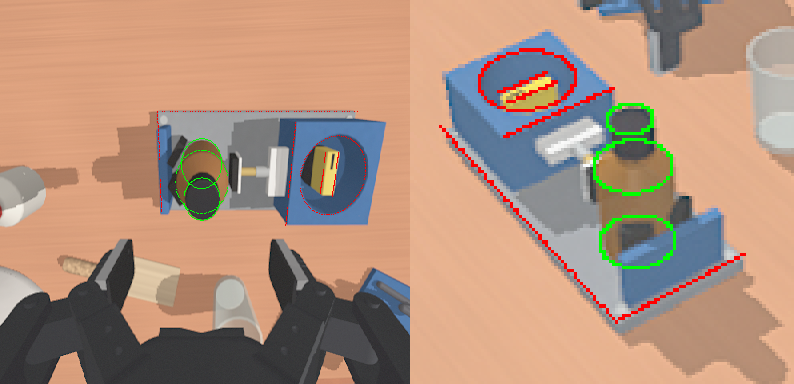

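The bottle stands on the load spot and matches the overlay at about (203,197). I'm now at the picture limit, in fact one over, so the rest is done from numbers only. Next I move over the knob.

Request:
send_rows(
  series=[
    {"linear": [0, 0.15, -0.02], "delta_rot": [0, 0, 0], "gripper": 0.65},
    {"linear": [0, 0.35, -0.02], "delta_rot": [0, 0, 0], "gripper": 0.65},
    {"linear": [0, 0.55, -0.02], "delta_rot": [0, 0, 0], "gripper": 0.65},
    {"linear": [0, 0.7, -0.02], "delta_rot": [0, 0, 0], "gripper": 0.65},
    {"linear": [0, 0.8, -0.02], "delta_rot": [0, 0, 0], "gripper": 0.65},
    {"linear": [0, 0.8, -0.02], "delta_rot": [0, 0, 0], "gripper": 0.65},
    {"linear": [0, 0.8, -0.02], "delta_rot": [0, 0, 0], "gripper": 0.65},
    {"linear": [0, 0.8, -0.02], "delta_rot": [0, 0, 0], "gripper": 0.65},
  ],
)

```text
t: 11.43
eef_pos: [592.3, 250.2, 173.9]
tcp_rot: [0.018, 1.0, -0.001, -0.001]
ft_force: [0.3, -0.1, 0.1]
finger_gap: 0.347
grasp_force: 0.0
```

```bash
python3 - <<'E'
from h import *
go([593,252,67])
for cam in("wrist","top"):
    im=bot.get_image(cam);hsv=cv2.cvtColor(im["img"],cv2.COLOR_RGB2HSV)
    y=cv2.inRange(hsv,(22,140,60),(35,255,255))
    ms=bot.masks_of(cam,"knob")
    if not ms: print(cam,"none"); 
    ctr=proj(im,[593,252,67])[0]; m=np.zeros_like(y); cv2.circle(m,tuple(int(v) for v in ctr),60 if cam=="wrist" else 16,255,-1); y&=m
    V=hsv[...,2][y>0]; print(cam,(y>0).sum(),np.percentile(V,[5,25,50,75,95]))
    for th in (0,np.percentile(V,50)*.9):
        mm=((y>0)&(hsv[...,2]>=th)).astype('u1')
        n,l,st,c=cv2.connectedComponentsWithStats(mm); k=1+st[1:,4].argmax()
        pts=np.argwhere(l==k)[:,::-1].astype(float); P=onz(im,pts,67)[:,:2].astype(np.float32)
        r=cv2.minAreaRect(P); print(th,len(P),np.round(r[0],1),np.round(r[1],1),round(r[2],1),"mean",P.mean(0).round(1))
E
```

```text
lin [-0.0046  0.0102  0.5346] rot [-0.0006 -0.0008 -0.0001] | t 11.43 pos [592.3 250.2 173.9] yaw -0.0367 F [ 0.3 -0.1  0.1] M [ 0.003  0.015 -0.053] gap 0.347 gf 0.0
wrist 700 [118.   201.75 230.   233.   238.  ]
0 700 [589.9 252.8] [16.2 49.8] 87.7 mean [589.6 252.7]
207.0 518 [591.9 253.2] [13.4 43.7] 88.0 mean [593.7 253.2]
top 114 [ 62.65  86.25 122.5  140.75 155.35]
0 112 [582.8 250.7] [25.3 23.4] 2.3 mean [582.3 250. ]
110.25 63 [580.6 252.9] [20.9 14. ] 2.3 mean [581.1 252.6]
```

Request:
send_rows(
  series=[
    {"linear": [-0.004, 0.012, 0.1], "delta_rot": [0, 0, 0], "gripper": 0.65},
    {"linear": [-0.004, 0.012, 0.22], "delta_rot": [0, 0, 0], "gripper": 0.65},
    {"linear": [-0.004, 0.012, 0.34], "delta_rot": [0, 0, 0], "gripper": 0.65},
    {"linear": [-0.004, 0.012, 0.46], "delta_rot": [0, 0, 0], "gripper": 0.65},
    {"linear": [-0.004, 0.012, 0.55], "delta_rot": [0, 0, 0], "gripper": 0.65},
    {"linear": [-0.004, 0.012, 0.57], "delta_rot": [0, 0, 0], "gripper": 0.65},
    {"linear": [-0.004, 0.012, 0.57], "delta_rot": [0, 0, 0], "gripper": 0.65},
    {"linear": [-0.004, 0.012, 0.57], "delta_rot": [0, 0, 0], "gripper": 0.65},
  ],
)

```text
t: 12.3
eef_pos: [594.6, 253.2, 62.1]
tcp_rot: [0.019, 1.0, 0.0, 0.0]
ft_force: [0.3, 1.0, 0.2]
finger_gap: 0.354
grasp_force: 0.0
```

```bash
python3 -c "
from h import *
go([593,252.6,15])
bot.get_image('top')
go([593,252.6,15])"
```

```text
lin [ 0.0082 -0.0032  0.2354] rot [ 0.0001  0.0003 -0.0003] | t 12.3 pos [594.6 253.2  62.1] yaw -0.0373 F [0.3 1.  0.2] M [-0.008 -0.033 -0.015] gap 0.354 gf 0.0
lin [ 0.0115 -0.0053  0.2387] rot [ 0.0003  0.0007 -0.0002] | t 12.35 pos [595.2 253.5  62.8] yaw -0.0371 F [0.4 0.4 1. ] M [-0.004  0.011  0.015] gap 0.349 gf 0.0
```

Request:
send_rows(
  series=[
    {"linear": [0.008, -0.003, 0.03], "delta_rot": [0, 0, 0], "gripper": 0.65},
    {"linear": [0.008, -0.003, 0.05], "delta_rot": [0, 0, 0], "gripper": 0.65},
    {"linear": [0.008, -0.003, 0.07], "delta_rot": [0, 0, 0], "gripper": 0.65},
    {"linear": [0.008, -0.003, 0.09], "delta_rot": [0, 0, 0], "gripper": 0.65},
    {"linear": [0.008, -0.003, 0.11], "delta_rot": [0, 0, 0], "gripper": 0.65},
    {"linear": [0.008, -0.003, 0.13], "delta_rot": [0, 0, 0], "gripper": 0.65},
  ],
)

```text
t: 12.85
eef_pos: [592.4, 252.9, 34.8]
tcp_rot: [0.018, 1.0, -0.0, -0.0]
ft_force: [-1.0, -0.7, -0.7]
finger_gap: 0.35
grasp_force: 0.0
```

```bash
python3 -c "
from h import *
go([593,252.6,15])"
```

```text
lin [-0.0032 -0.0015  0.0989] rot [-0. -0. -0.] | t 12.85 pos [592.4 252.9  34.8] yaw -0.0365 F [-1.  -0.7 -0.7] M [-0.015 -0.009 -0.008] gap 0.35 gf 0.0
```

Request:
send_rows(
  series=[
    {"linear": [-0.001, -0.001, 0.02], "delta_rot": [0, 0, 0], "gripper": 0.65},
    {"linear": [-0.001, -0.001, 0.04], "delta_rot": [0, 0, 0], "gripper": 0.65},
    {"linear": [-0.001, -0.001, 0.06], "delta_rot": [0, 0, 0], "gripper": 0.65},
    {"linear": [-0.001, -0.001, 0.08], "delta_rot": [0, 0, 0], "gripper": 0.65},
    {"linear": [-0.001, -0.001, 0.095], "delta_rot": [0, 0, 0], "gripper": 0.65},
    {"linear": [-0.001, -0.001, 0.095], "delta_rot": [0, 0, 0], "gripper": 0.65},
    {"linear": [-0.001, -0.001, 0.095], "delta_rot": [0, 0, 0], "gripper": 0.65},
  ],
)

```text
t: 13.43
eef_pos: [592.5, 252.6, 16.0]
tcp_rot: [0.018, 1.0, -0.0, -0.0]
ft_force: [-0.1, -0.3, 0.5]
finger_gap: 0.349
grasp_force: 0.0
```

```bash
python3 -c "
from h import *
go([593,252.6,15])"
```

```text
lin [-0.0027 -0.      0.0048] rot [-0.0001 -0.0001 -0.0001] | t 13.43 pos [592.5 252.6  16. ] yaw -0.0367 F [-0.1 -0.3  0.5] M [-0.003  0.009 -0.003] gap 0.349 gf 0.0
```

Request:
send_rows(
  series=[
    {"linear": [0, 0, 0], "delta_rot": [0, 0, 0], "gripper": 1},
    {"linear": [0, 0, 0], "delta_rot": [0, 0, 0], "gripper": 1},
    {"linear": [0, 0, 0], "delta_rot": [0, 0, 0], "gripper": 1},
    {"linear": [0, 0, 0], "delta_rot": [0, 0, 0], "gripper": 1},
    {"linear": [0, 0, 0], "delta_rot": [0, 0, 0], "gripper": 1},
  ],
  grip_force=60,
)

```text
t: 13.85
eef_pos: [592.9, 253.7, 16.7]
tcp_rot: [0.018, 1.0, 0.001, 0.0]
ft_force: [-1.5, 4.0, 2.6]
finger_gap: 0.17
grasp_force: 60.4
```

```bash
python3 -c "
from h import *
go([593,252.6,15])"
```

```text
lin [-0.0008 -0.0053  0.0085] rot [0.0005 0.0002 0.0001] | t 13.85 pos [592.9 253.7  16.7] yaw -0.0361 F [-1.5  4.   2.6] M [ 0.697  0.149 -0.003] gap 0.17 gf 60.4
```

Request:
send_rows(
  series=[
    {"linear": [0, 0.006, 0], "delta_rot": [0, 0, 0.016], "gripper": 1},
    {"linear": [0, 0.006, 0], "delta_rot": [0, 0, 0.032], "gripper": 1},
    {"linear": [0, 0.006, 0], "delta_rot": [0, 0, 0.048], "gripper": 1},
    {"linear": [0, 0.006, 0], "delta_rot": [0, 0, 0.064], "gripper": 1},
    {"linear": [0, 0.006, 0], "delta_rot": [0, 0, 0.08], "gripper": 1},
    {"linear": [0, 0.006, 0], "delta_rot": [0, 0, 0.096], "gripper": 1},
    {"linear": [0, 0.006, 0], "delta_rot": [0, 0, 0.112], "gripper": 1},
    {"linear": [0, 0.006, 0], "delta_rot": [0, 0, 0.128], "gripper": 1},
  ],
)

```text
t: 14.52
eef_pos: [592.7, 253.2, 16.7]
tcp_rot: [0.219, 0.976, -0.001, 0.0]
ft_force: [-1.2, 1.0, 3.3]
finger_gap: 0.172
grasp_force: 60.6
```

```bash
python3 -c "
from h import *
go([593,252.6,15])"
```

```text
lin [-0.0027 -0.0022  0.0084] rot [-0.0004  0.0002 -0.1287] | t 14.52 pos [592.7 253.2  16.7] yaw -0.4409 F [-1.2  1.   3.3] M [-0.032  0.262  0.232] gap 0.172 gf 60.6
```

Request:
send_rows(
  series=[
    {"linear": [0, 0, 0], "delta_rot": [0, 0, 0.01], "gripper": 1},
    {"linear": [0, 0, 0], "delta_rot": [0, 0, 0.02], "gripper": 1},
    {"linear": [0, 0, 0], "delta_rot": [0, 0, 0.03], "gripper": 1},
    {"linear": [0, 0, 0], "delta_rot": [0, 0, 0.04], "gripper": 1},
    {"linear": [0, 0, 0], "delta_rot": [0, 0, 0.05], "gripper": 1},
    {"linear": [0, 0, 0], "delta_rot": [0, 0, 0.06], "gripper": 1},
    {"linear": [0, 0, 0], "delta_rot": [0, 0, 0.066], "gripper": 1},
    {"linear": [0, 0, 0], "delta_rot": [0, 0, 0.072], "gripper": 1},
    {"linear": [0, 0, 0], "delta_rot": [0, 0, 0.078], "gripper": 1},
    {"linear": [0, 0, 0], "delta_rot": [0, 0, 0.084], "gripper": 1},
  ],
)

```text
t: 15.35
eef_pos: [592.5, 253.0, 16.7]
tcp_rot: [0.345, 0.939, -0.001, 0.0]
ft_force: [-1.7, -0.6, 6.1]
finger_gap: 0.17
grasp_force: 60.9
```

```bash
python3 -c "
from h import *
go([593,252.6,15])"
```

```text
lin [-0.0031 -0.0001  0.0083] rot [-5.000e-04  2.000e-04 -2.124e-01] | t 15.35 pos [592.5 253.   16.7] yaw -0.7038 F [-1.7 -0.6  6.1] M [-0.343  0.533  0.267] gap 0.17 gf 60.9
```

Request:
send_rows(
  series=[
    {"linear": [0, 0, 0], "delta_rot": [0, 0, 0.006], "gripper": 1},
    {"linear": [0, 0, 0], "delta_rot": [0, 0, 0.012], "gripper": 1},
    {"linear": [0, 0, 0], "delta_rot": [0, 0, 0.018], "gripper": 1},
  ],
)

```text
t: 15.6
eef_pos: [592.5, 253.0, 16.7]
tcp_rot: [0.371, 0.929, -0.001, 0.0]
ft_force: [-1.9, -1.2, 6.7]
finger_gap: 0.172
grasp_force: 60.9
```

```bash
python3 -c "
from h import *
go([593,252.6,15])"
```

```text
lin [-0.0032  0.0003  0.0084] rot [-5.000e-04  2.000e-04 -2.304e-01] | t 15.6 pos [592.5 253.   16.7] yaw -0.7603 F [-1.9 -1.2  6.7] M [-0.362  0.484  0.226] gap 0.172 gf 60.9
```

Request:
send_rows(
  series=[
    {"linear": [0, 0, 0], "delta_rot": [0, 0, 0.006], "gripper": 1},
    {"linear": [0, 0, 0], "delta_rot": [0, 0, 0.012], "gripper": 1},
  ],
)

```text
t: 15.77
eef_pos: [592.5, 253.0, 16.7]
tcp_rot: [0.389, 0.921, -0.001, 0.0]
ft_force: [-2.5, -0.3, 6.5]
finger_gap: 0.174
grasp_force: 60.9
```

```bash
cat > r.py <<'E'
from h import *
s=bot.get_state();y=R.from_quat(s["tcp_rot"]).as_matrix()[:,1]
print("ang",round(-np.arctan2(-y[0],y[1])-0.0361,4),"Mz",round(s["ft_torque"][2],3),"tau6",round(s["tau"][5],3),"F",np.round(s["ft_force"],1),"t",round(s["t"],2))
E
python3 r.py
```

```text
ang 0.7619 Mz 0.294 tau6 0.062 F [-2.5 -0.3  6.5] t 15.77
```

Request:
send_rows(
  series=[
    {"linear": [0, 0, 0], "delta_rot": [0, 0, 0.006], "gripper": 1},
    {"linear": [0, 0, 0], "delta_rot": [0, 0, 0.012], "gripper": 1},
  ],
)

```text
t: 15.93
eef_pos: [592.4, 253.0, 16.7]
tcp_rot: [0.406, 0.914, -0.001, 0.0]
ft_force: [-2.2, -1.0, 5.3]
finger_gap: 0.171
grasp_force: 60.9
```

```bash
python3 r.py
```

```text
ang 0.7996 Mz 0.259 tau6 0.063 F [-2.2 -1.   5.3] t 15.93
```

Request:
send_rows(
  series=[
    {"linear": [0, 0, 0], "delta_rot": [0, 0, 0.006], "gripper": 1},
    {"linear": [0, 0, 0], "delta_rot": [0, 0, 0.012], "gripper": 1},
  ],
)

```text
t: 16.1
eef_pos: [592.4, 252.9, 16.7]
tcp_rot: [0.423, 0.906, -0.001, 0.0]
ft_force: [-1.9, -2.1, 7.4]
finger_gap: 0.169
grasp_force: 60.9
```

```bash
python3 r.py
```

```text
ang 0.8373 Mz 0.257 tau6 0.063 F [-1.9 -2.1  7.4] t 16.1
```

Request:
send_rows(
  series=[
    {"linear": [0, 0, 0], "delta_rot": [0, 0, 0.006], "gripper": 1},
    {"linear": [0, 0, 0], "delta_rot": [0, 0, 0.012], "gripper": 1},
  ],
)

```text
t: 16.27
eef_pos: [592.4, 252.9, 16.7]
tcp_rot: [0.44, 0.898, -0.001, 0.0]
ft_force: [-2.3, -1.4, 5.5]
finger_gap: 0.167
grasp_force: 60.9
```

```bash
python3 r.py
```

```text
ang 0.875 Mz 0.26 tau6 0.063 F [-2.3 -1.4  5.5] t 16.27
```

Request:
send_rows(
  series=[
    {"linear": [0, 0, 0], "delta_rot": [0, 0, 0.006], "gripper": 1},
    {"linear": [0, 0, 0], "delta_rot": [0, 0, 0.012], "gripper": 1},
  ],
)

```text
t: 16.43
eef_pos: [592.3, 252.9, 16.7]
tcp_rot: [0.457, 0.89, -0.001, 0.0]
ft_force: [-2.6, -1.5, 7.1]
finger_gap: 0.169
grasp_force: 60.9
```

```bash
python3 r.py
```

```text
ang 0.9127 Mz 0.209 tau6 0.063 F [-2.6 -1.5  7.1] t 16.43
```

Request:
send_rows(
  series=[
    {"linear": [0, 0, 0], "delta_rot": [0, 0, 0.006], "gripper": 1},
    {"linear": [0, 0, 0], "delta_rot": [0, 0, 0.012], "gripper": 1},
  ],
)

```text
t: 16.6
eef_pos: [592.3, 252.8, 16.7]
tcp_rot: [0.473, 0.881, -0.001, 0.0]
ft_force: [-2.9, -2.3, 7.0]
finger_gap: 0.171
grasp_force: 61.0
```

```bash
python3 r.py
```

```text
ang 0.9504 Mz 0.29 tau6 0.081 F [-2.9 -2.3  7. ] t 16.6
```

Request:
send_rows(
  series=[
    {"linear": [0, 0, 0], "delta_rot": [0, 0, 0.006], "gripper": 1},
    {"linear": [0, 0, 0], "delta_rot": [0, 0, 0.012], "gripper": 1},
  ],
)

```text
t: 16.77
eef_pos: [592.3, 252.8, 16.7]
tcp_rot: [0.49, 0.872, -0.001, 0.0]
ft_force: [-2.7, -2.4, 6.3]
finger_gap: 0.171
grasp_force: 61.0
```

```bash
python3 r.py
```

```text
ang 0.9881 Mz 0.318 tau6 0.103 F [-2.7 -2.4  6.3] t 16.77
```

Request:
send_rows(
  series=[
    {"linear": [0, 0, 0], "delta_rot": [0, 0, 0.006], "gripper": 1},
    {"linear": [0, 0, 0], "delta_rot": [0, 0, 0.012], "gripper": 1},
  ],
)

```text
t: 16.93
eef_pos: [592.2, 252.8, 16.7]
tcp_rot: [0.506, 0.862, -0.001, 0.0]
ft_force: [-2.8, -1.3, 6.0]
finger_gap: 0.17
grasp_force: 61.0
```

```bash
python3 r.py
```

```text
ang 1.0256 Mz 0.322 tau6 0.127 F [-2.8 -1.3  6. ] t 16.93
```

Request:
send_rows(
  series=[
    {"linear": [0, 0, 0], "delta_rot": [0, 0, 0.006], "gripper": 1},
    {"linear": [0, 0, 0], "delta_rot": [0, 0, 0.012], "gripper": 1},
  ],
)

```text
t: 17.1
eef_pos: [592.2, 252.8, 16.7]
tcp_rot: [0.522, 0.853, -0.001, 0.0]
ft_force: [-3.0, -1.4, 6.6]
finger_gap: 0.17
grasp_force: 61.0
```

```bash
python3 r.py
```

```text
ang 1.0633 Mz 0.366 tau6 0.15 F [-3.  -1.4  6.6] t 17.1
```

Request:
send_rows(
  series=[
    {"linear": [0, 0, 0], "delta_rot": [0, 0, 0.006], "gripper": 1},
  ],
)

```text
t: 17.18
eef_pos: [592.2, 252.8, 16.7]
tcp_rot: [0.53, 0.848, -0.001, 0.0]
ft_force: [-1.8, -1.7, 5.8]
finger_gap: 0.171
grasp_force: 61.0
```

```bash
python3 r.py
```

```text
ang 1.0821 Mz 0.362 tau6 0.162 F [-1.8 -1.7  5.8] t 17.18
```

Request:
send_rows(
  series=[
    {"linear": [0, 0, 0], "delta_rot": [0, 0, 0.003], "gripper": 1},
  ],
)

```text
t: 17.27
eef_pos: [592.1, 252.8, 16.6]
tcp_rot: [0.534, 0.845, -0.001, 0.0]
ft_force: [-2.5, -2.4, 6.5]
finger_gap: 0.172
grasp_force: 61.0
```

```bash
python3 r.py
```

```text
ang 1.0914 Mz 0.318 tau6 0.319 F [-2.5 -2.4  6.5] t 17.27
```

Request:
send_rows(
  series=[
    {"linear": [0, 0, 0], "delta_rot": [0, 0, 0], "gripper": 1},
    {"linear": [0, 0, 0], "delta_rot": [0, 0, 0], "gripper": 1},
  ],
)

```text
t: 17.43
eef_pos: [592.1, 252.8, 16.7]
tcp_rot: [0.534, 0.845, -0.001, 0.0]
ft_force: [-2.8, -1.1, 5.6]
finger_gap: 0.172
grasp_force: 61.0
```

```bash
python3 r.py
```

```text
ang 1.091 Mz 0.232 tau6 0.232 F [-2.8 -1.1  5.6] t 17.43
```

Request:
send_rows(
  series=[
    {"linear": [0, 0, 0], "delta_rot": [0, 0, 0], "gripper": 0.75},
    {"linear": [0, 0, 0], "delta_rot": [0, 0, 0], "gripper": 0.65},
    {"linear": [0, 0, 0], "delta_rot": [0, 0, 0], "gripper": 0.65},
    {"linear": [0, 0, 0], "delta_rot": [0, 0, 0], "gripper": 0.65},
    {"linear": [0, 0, -0.04], "delta_rot": [0, 0, 0], "gripper": 0.65},
    {"linear": [0, 0, -0.1], "delta_rot": [0, 0, 0], "gripper": 0.65},
    {"linear": [0, 0, -0.18], "delta_rot": [0, 0, 0], "gripper": 0.65},
    {"linear": [0, 0, -0.3], "delta_rot": [0, 0, 0], "gripper": 0.65},
    {"linear": [0, 0, -0.45], "delta_rot": [0, 0, 0], "gripper": 0.65},
    {"linear": [0, 0, -0.6], "delta_rot": [0, 0, 0], "gripper": 0.65},
    {"linear": [0, 0, -0.7], "delta_rot": [0, 0, 0], "gripper": 0.65},
    {"linear": [0, 0, -0.7], "delta_rot": [0, 0, 0], "gripper": 0.65},
    {"linear": [0, 0, -0.7], "delta_rot": [0, 0, 0], "gripper": 0.65},
  ],
)

```text
t: 18.52
eef_pos: [594.0, 254.5, 158.4]
tcp_rot: [0.534, 0.845, 0.002, 0.001]
ft_force: [0.9, -0.0, -0.4]
finger_gap: 0.353
grasp_force: 0.0
```

```bash
python3 - <<'E'
from h import *
go([593,252,150],-1.13)
im=bot.get_image("wrist");hsv=cv2.cvtColor(im["img"],cv2.COLOR_RGB2HSV)
y=cv2.inRange(hsv,(22,140,200),(35,255,255));ctr=proj(im,[593,252,67])[0];m=np.zeros_like(y);cv2.circle(m,tuple(int(v) for v in ctr),60,255,-1)
P=onz(im,np.argwhere(y&m)[:,::-1].astype(float),67)[:,:2].astype(np.float32)
w,U=np.linalg.eigh(np.cov(P.T));v=U[:,1];print(len(P),"bar dir angle rel x",np.degrees(np.arctan2(v[1],v[0])),P.mean(0))
# amber silhouette in side view at seat
im2=bot.get_image("side");ms=bot.masks_of("side","amber")
t=np.linspace(0,2*np.pi,40)
def sil(x,y):
    m=np.zeros((384,512),np.uint8)
    for prs in (((30,0),(30,80)),((17,100),(17,126)),((30,80),(17,100))):
        Q=np.vstack([np.c_[x+r*np.cos(t),y+r*np.sin(t),0*t+z+15] for r,z in prs])
        cv2.fillConvexPoly(m,cv2.convexHull((proj(im2,Q)*16).round().astype(np.int32)),1,shift=4)
    return m>0
M=ms[0]["region"];print(ms[0]["conf"],ms[0]["box"])
B=sorted([(round((sil(x,y)&M).sum()/(sil(x,y)|M).sum(),3),x,y) for x in range(578,598,2) for y in range(78,100,2)])[::-1][:3];print(B)
for n in("green_mid","white_mid","beaker"): print(n,[np.round(q["box"],1) for q in bot.masks_of("side",n)[:1]])
E
```

```text
lin [-0.0092 -0.0099  0.0419] rot [0.0013 0.0001 0.001 ] | t 18.52 pos [594.  254.5 158.4] yaw -1.1268 F [ 0.9 -0.  -0.4] M [ 0.011  0.047 -0.006] gap 0.353 gf 0.0
607 bar dir angle rel x 115.70927300998964 [592.03    252.49802]
0.72 [214.4, 167.2, 24.3, 42.5]
[(np.float64(0.706), 592, 96), (np.float64(0.706), 590, 94), (np.float64(0.705), 590, 96)]
green_mid [array([216.1, 164.4,  25.7,  50.1])]
white_mid [array([296.2, 242.9,  30.2,  41.4])]
beaker [array([264.2, 137.3,  28.2,  40.6])]
```

```bash
python3 - <<'E'
from h import *
t=np.linspace(0,2*np.pi,40);im=bot.get_image("side")
u=proj(im,np.vstack([np.c_[587+r*np.cos(t),87+r*np.sin(t),0*t+z+15] for r,z in((30,80),(17,126))]))
print("pred amber cols",u[:,0].min(),u[:,0].max(),"top row",u[:,1].min())
M=np.argwhere(bot.masks_of("side","amber")[0]["region"]);print("seen",M[:,1].min(),M[:,1].max(),M[:,0].min())
print("green",[(round(q["conf"],2),np.round(q["box"])) for q in bot.masks_of("side","green_mid")])
print(bot.finish_job())
E
```

```text
pred amber cols 202.81459238396508 227.76512654925375 top row 143.4337624728219
seen 203 227 145
green [(0.68, array([289., 309.,  28.,  46.]))]
the job is handed in; nothing more can be done
None
```

The job is handed in: the amber bottle stands upright on the stand, clamped against the rest at an estimated 10–13 N, and the arm is clear. My first grip attempt shut the fingers on top of its cap and tilted it briefly before I regripped it. I also viewed 11 pictures, one over the limit of 10.

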